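Move the sprung flap door to the filled herb case

ROBOT

A 6-joint arm with a two-finger parallel gripper is mounted at the origin on the work surface. World frame = base frame: x ahead of the robot, y to its left, z up, the work surface at z = 0. Lengths are in m, angles in rad, forces in N, time in s.
With the tool pointing down it reaches from about 0.275 to 0.85 m from the base axis. Payload 5.2 kg.
Tool frame: the origin (TCP) lies on the mounting face of the last link; the fingertips stand 173 mm ahead of it and the grasp point (between the pads) lies 155 mm ahead of it; z points along the fingers, x is the direction in which the jaws open and shut, and the axes are right-handed (so a half turn about z gives the same grasp; the last joint's range is limited). The gripper opens to 85 mm and grips with 20 to 120 N. Pads are 22 mm wide; open, the fingers measure 114 mm over their backs; the gripper's body (76 mm by 85 mm) begins 54 mm behind the grasp point. The pads swing forward as they close: fully open they stand 13 mm farther back than shut.
Start: joints at [0.955, 0.259, 1.535, -0, 1.348, -0.203], TCP at [0.221, 0.504, 0.405] pointing down, gripper open.
Joint ranges: [-3.14, 3.14], [-0.91, 2.08], [0.19, 2.58], [-1.22, 4.36], [0.22, 2.71], [-3.12, 3.12]. Speed limits (rad/s): [2.57, 2.57, 3.14, 3.14, 3.14, 3.14].

INTERFACE

Orientations are given as a unit quaternion [x, y, z, w].
In Python, from station import ctrl gives the robot as it stands.
- The arm moves only by the shell command python3 -m handwheel 'ROWS' [FORCE]. ROWS is JSON, a list that holds one entry, the list of rows, each a list of 7 numbers: the turn, a rotation vector about the tool's x, y, z in degrees, then the shift along the tool's x, y, z in mm, then the opening, from 0 (shut) to 1 (fully open). In form: [[[ax, ay, az, x, y, z, hand], ...]]. A call has 1 to 10 rows; each row is the pose to reach, as a shift and turn from the pose commanded when the call began, along the tool's axes at that moment; what a row does not reach only later rows make up. A row lasts 1/12 s, in which the tool goes at most 41.7 mm and 7.16 degrees, less where a joint would pass 70% of its speed; a pose out of reach is approached as far as the arm can. A call with a gripper value outside its range is refused whole. The fingers move at their own pace and stop on an object; FORCE is the grip in N (left out, the last holds). Time passes only in rows, so rows that repeat a pose let the fingers close. It gives the time, the measured TCP pose, the force and the opening at its end, in the units of the state.
- ctrl.observe(): the state, without advancing time (a new reading comes with each control period).
- ctrl.read_camera(name): name is "scene" or "top" or "wrist"; returns (picture, depth): 420x560x3 uint8, blue, green, red; 420x560 float32, m along the optical axis (not along the pixel's ray), 0 where there is no reading.
- ctrl.camera_model(name): a dict with "fx", "fy", "cx", "cy" (pixels), "camera_from_world" (4x4, takes a point from world to camera coordinates). Camera axes: x right, y up, looking along -z (the intrinsics and any distortion apply to the point x, -y, -z); pixel columns grow to the right and rows downward; lengths in m; the calibration is good to about 2 mm. A picture is of the moment at which its call begins: read the wrist's pose just before it. camera_model takes no time and is no camera call; for the wrist camera it gives the pose at the moment of the call.
- ctrl.close_job(): hands the job in, once; it reports no verdict.
The state is a dict: "clock": time; "joint_pos": joint angles; "qvel": joint speeds; "joint_efforts": joint torques, N m; "ee_pos": TCP position; "orientation": TCP orientation; "force": force on the tool from outside, world axes, zero at the start; "wrist_torque": the same for the moment, N m; "opening": finger opening in m.
Only numpy, scipy, OpenCV 4.12 (cv2) and the standard library are available. Lean on these libraries where they do the work, as an engineer would, in place of code of your own. Each camera call takes 0.05 s, during which the arm holds its last target.

TASK

One of the two herb cases stands empty but still has the flap door; the filled one is open. Squeeze the red tab to the black post to pull the sprung hinge pin, lift the flap off, and hang it the same way round on the filled case: lower it gently, by feel, until it rests fully down in both hinge brackets, then let the pin spring right home into its hole and let go. Never force the flap against either case, and leave the jar, the tin and the apple on the table where they are.

Things in the scene. Friction and masses are not known exactly. Their poses are not given: they have to be found in the camera images.
- flap: loose flap door, 0.3 kg: aluminium hinge barrel (16 mm diameter, 140 long, along its y) with an amber pane hanging from it (120 wide, 4 thick, to 100 mm below the axis, free to swing). Origin: on the hinge axis, half-way along the barrel; z up, x away from the case. Steel ends, 8 mm diameter, stick out 12 mm: a fixed stub at -y, the sprung pin at +y.
- flap_grip (a point): on the flap, 32 mm straight above its origin: the centre of black post and red tab when squeezed together, so centre a gripper here that closes evenly along y (it then meets the red tab first). Keep fingertips above the barrel, whose top is 8 mm over the axis. Squeezing pulls the pin and also holds the flap.
- flap_post (a point): centre of the fixed black post: upright plate on the barrel, 24 mm wide (x), 6 thick (y from -17 to -11 from the flap's origin), rising to 50 mm above the axis.
- pin_tab (a point): centre of the red tab, joined to the pin: a plate like the post, y from 24 to 30 mm from the flap's origin at rest, 11 to 17 when fully pulled. Over their outsides post and tab measure 47 mm at rest and 34 mm squeezed.
- hinge_pin (a joint): how far the sprung pin is pulled, m: 0 = home (sticks out 12 mm), 0.013 = fully pulled, its end just inside the barrel. The spring pushes home with 5 N at 0, 7.6 N at 0.013.
- case_empty: wooden case 190 mm wide (y), 120 deep (x), 150 high, fixed on the table, its open front looking along its +x, away from the robot. Origin: centre of its underside. Empty; carries the flap at the start, in brackets like those of the filled case.
- case_empty_seat (a point): hinge axis on the empty case, half-way between its brackets: where the flap's origin is at the start, within 4 mm along y (78 mm in front of the case's origin, 165 mm up). Axes as the case.
- case_full: wooden case 190 mm wide (y), 120 deep (x), 150 high, fixed on the table, its open front looking along its +x, away from the robot. Origin: centre of its underside. Holds three herb jars; has no flap at the start. Two dark steel brackets on its front, tied by a rail, 147 mm apart inside: 3.5 mm of play at each end of the barrel.
- case_full_seat (a point): nominal hinge axis on the filled case, half-way between its brackets (78 mm in front of the case's origin, 165 mm up). Axes as the case. The bracket pair was clamped on by hand, higher or lower: the true seat is anywhere from 15 mm below to 15 mm above this point (not sideways) and must be found by feel. The brackets do not move.
- full_slot (a point): nominal place of the stub in the filled case's -y bracket, up to 15 mm off in height like the seat: a slot 12 mm wide (x), open upward, its mouth flared to about 20 mm wide from 3 up to 14 mm above the axis.
- full_hole (a point): nominal pin hole (13 mm wide, 11 high) in the plate of the +y bracket (it rises 18 mm over the axis), same height error. Before it lies a cradle for the barrel's end, 20 mm wide, flared to about 28 mm from 3 up to 13 mm above the axis. With the barrel down on slot and cradle the pin faces its hole; let go 2 mm or more too high, it meets the plate and jams.
- herb_jar_mid (a point): glass herb jar with a wooden lid, 68 mm diameter, 105 high; point half-way up. Leave alone.
- salve_tin_mid (a point): flat aluminium tin, 60 mm diameter, 24 high; point half-way up. Leave alone.
- apple_center (a point): red apple, 68 mm diameter; its centre. Leave alone.

How it is judged:
On the way, in this order (a step that is already met when the one before it is completed fails the run):
1. the hinge pin is pulled (9 mm or more) while the flap still sits in the empty case's brackets (value of joint hinge_pin above 0.009 m and distance between flap and case_empty_seat below 0.012 m), for 0.1 s.
2. the flap is lifted off, 40 mm or more above the empty case's hinge (z of flap in the frame of case_empty_seat above 0.04 m), for 0.1 s.
At the end, for the whole second after the job is handed in: The flap hangs at rest and upright (within 0.15 rad) on the filled case the same way round as before (pin at the case's +y end): its origin within 8 mm horizontally and 18.5 mm vertically of case_full_seat, its axis within 0.04 rad of the case's y, the pin home in its hole (within 2 mm), released (horizontal distance between flap and case_full_seat below 0.008 m and z of flap in the frame of case_full_seat between -0.0185 and 0.0185 m and y of pin_tab in the frame of case_full_seat above 0.015 m and angle between the y axis of flap and the y axis of case_full_seat, either way round below 0.04 rad and angle between flap's own z axis and vertical below 0.15 rad and value of joint hinge_pin below 0.002 m and linear speed of flap below 0.03 m/s); the robot touches nothing.
It fails at once if flap and empty case press on each other with more than 40 N (contact force between flap and case_empty above 40 N).
It fails at once if flap and full case press on each other with more than 30 N (contact force between flap and case_full above 30 N).
It fails at once if the herb jar is moved by more than 20 mm (distance of herb_jar_mid from where it was at the start of the episode above 0.02 m).
It fails at once if the salve tin is moved by more than 20 mm (distance of salve_tin_mid from where it was at the start of the episode above 0.02 m).
It fails at once if the apple is moved by more than 20 mm (distance of apple_center from where it was at the start of the episode above 0.02 m).
It also fails if it takes over 51 s, if anything falls off the work surface, if the arm or the gripper's body presses on something with over 40 N, if the wrist force passes 120 N, or if a joint passes its speed limit or range.

## Working session

There is one attempt and no reset: what is moved stays moved. The work goes in short steps, Python scripts to look and compute and a shell command to move; the robot and the scene stay as the last step left them, time stands still between calls to the robot, and variables do not carry over. Pictures are saved under pics/ and viewed, and the job is handed in when it is done.

```bash
ls; mkdir -p pics; python3 - <<'E'
from station import ctrl
import cv2
print(ctrl.observe())
for n in ("scene","top","wrist"):
    p,d=ctrl.read_camera(n); cv2.imwrite(f"pics/{n}0.png",p)
    import numpy as np; np.save(f"pics/{n}0.npy",d)
    import pickle; pickle.dump(ctrl.camera_model(n),open(f"pics/{n}0.pkl","wb"))
E
```

```text
pics
{'clock': 0.0, 'joint_pos': array([ 9.55217738e-01,  2.59345702e-01,  1.53609109e+00,  1.84814968e-05,
        1.34797441e+00, -2.02788921e-01]), 'qvel': array([ 1.32733309e-03, -2.59669410e-03, -5.01131946e-05, -2.65421404e-03,
       -9.88635798e-04, -6.21229917e-04]), 'joint_efforts': array([-3.87020532e-05, -4.46026003e+01, -2.90571016e+01,  1.98651583e-05,
        1.15434855e-02,  1.45376521e-06]), 'ee_pos': array([0.220486  , 0.50363893, 0.40386972]), 'orientation': array([ 8.37009210e-01,  5.47188045e-01, -8.48994942e-04,  3.25690325e-04]), 'force': array([0.51000985, 0.76555521, 0.28131555]), 'wrist_torque': array([-0.01936091,  0.01012264,  0.01647056]), 'opening': 0.08537777635212701}
```

View pics/scene0.png

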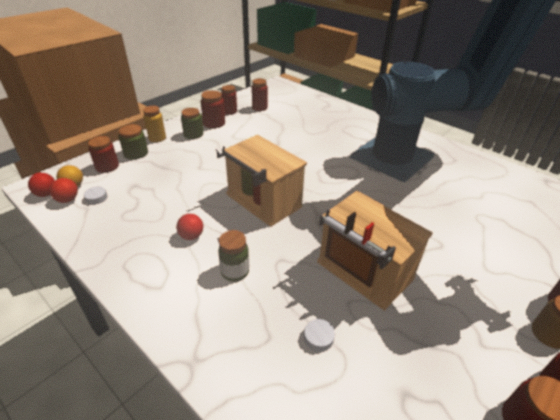

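View pics/top0.png

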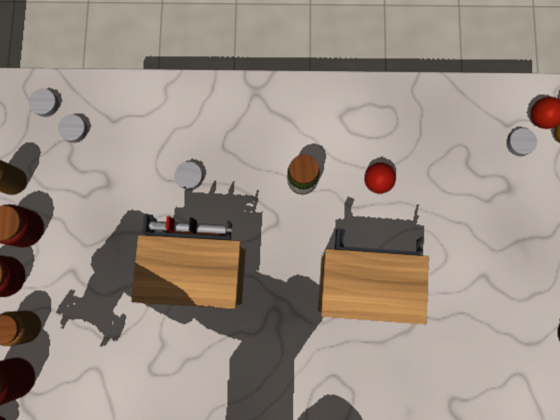

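View pics/wrist0.png

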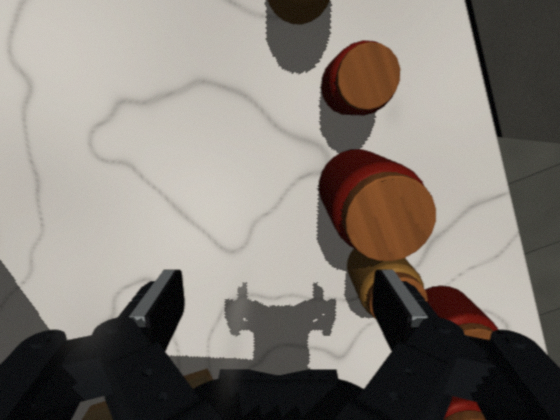

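The top picture shows the empty case with flap at left (about 187,270; tab about 170,224, post about 193,226), and the filled case at right (about 375,287; brackets about 340,240 and 420,243). The jar is at (303,172), the tin at (188,175) and the apple at (380,178). Next I'll enlarge and measure.

```bash
cat > h.py <<'E'
import numpy as np,pickle,cv2
def load(n):
    return cv2.imread(f"pics/{n}.png"),np.load(f"pics/{n}.npy"),pickle.load(open(f"pics/{n}.pkl","rb"))
def cloud(d,m):
    v,u=np.mgrid[:420,:560]
    X=np.stack([(u-m['cx'])/m['fx']*d,-(v-m['cy'])/m['fy']*d,-d,np.ones_like(d)],-1)
    return (X@np.linalg.inv(m['camera_from_world']).T)[...,:3]
def ray_z(u,v,z,m):
    T=np.linalg.inv(m['camera_from_world']);r=T[:3,:3]@np.array([(u-m['cx'])/m['fx'],-(v-m['cy'])/m['fy'],-1]);o=T[:3,3]
    return o+r*(z-o[2])/r[2]
E
python3 - <<'E'
from h import *
p,d,m=load("top0"); print({k:(v if k!='camera_from_world' else np.linalg.inv(v).round(3)) for k,v in m.items()})
P=cloud(d,m)
cv2.imwrite("pics/c1.png",cv2.resize(p[195:315,125:245],None,fx=5,fy=5,interpolation=cv2.INTER_CUBIC))
cv2.imwrite("pics/c2.png",cv2.resize(p[210:330,315:435],None,fx=5,fy=5,interpolation=cv2.INTER_CUBIC))
for nm,(u0,u1) in dict(e=(120,260),f=(310,440)).items():
    S=P[200:340,u0:u1]; M=(abs(S[...,2]-.15)<.008)
    M=cv2.morphologyEx(M.astype(np.uint8),cv2.MORPH_OPEN,np.ones((9,9)))>0
    q=S[M]; print(nm,len(q),q[:,2].mean(),np.median(q[:,2]))
    # top face depth plane
    r=cv2.minAreaRect(q[:,:2].astype(np.float32)*1000); print(r)
for (u,v) in [(303,172),(188,175),(380,178)]: print(P[v,u])
E
```

```text
{'fx': 506.2478012862584, 'fy': 506.2478012862584, 'cx': 285.82862933429175, 'cy': 215.84505598537746, 'camera_from_world': array([[ 0.012,  0.988, -0.155,  0.438],
       [-1.   ,  0.011, -0.006,  0.014],
       [-0.004,  0.155,  0.988,  1.098],
       [ 0.   ,  0.   ,  0.   ,  1.   ]])}
e 6917 0.1503960854915503 0.15039501855024162
((481.222900390625, 205.53497314453125), (194.25927734375, 126.31829071044922), 87.23591613769531)
f 7239 0.15040722924360303 0.15038656484788038
((460.9622497558594, -147.68722534179688), (195.15707397460938, 131.99819946289062), 86.329833984375)
[ 0.68386507 -0.01381054  0.10314926]
[0.6938964  0.2342003  0.02450402]
[ 0.6816932  -0.17535895  0.0671785 ]
```

```bash
python3 - <<'E'
from h import *
p,d,m=load("scene0")
a=p[140:310,200:440]
cv2.imwrite("pics/c3.png",cv2.resize(a,None,fx=3.3,fy=3.3,interpolation=cv2.INTER_CUBIC))
E
```

```text
(no output)
```

View pics/c1.png

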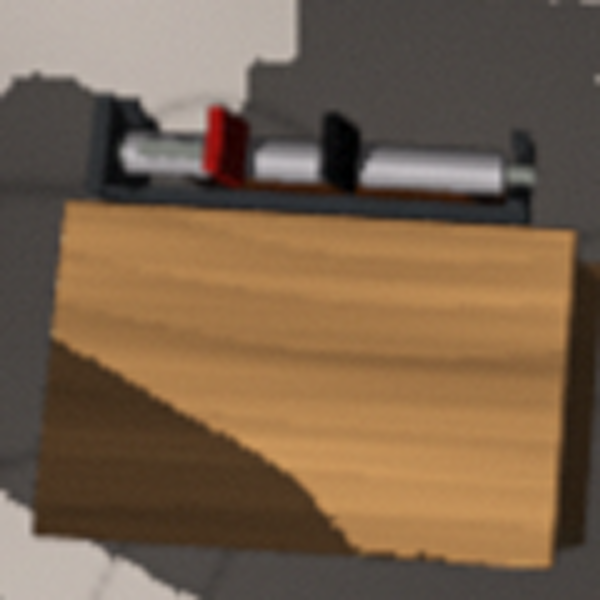

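View pics/c2.png

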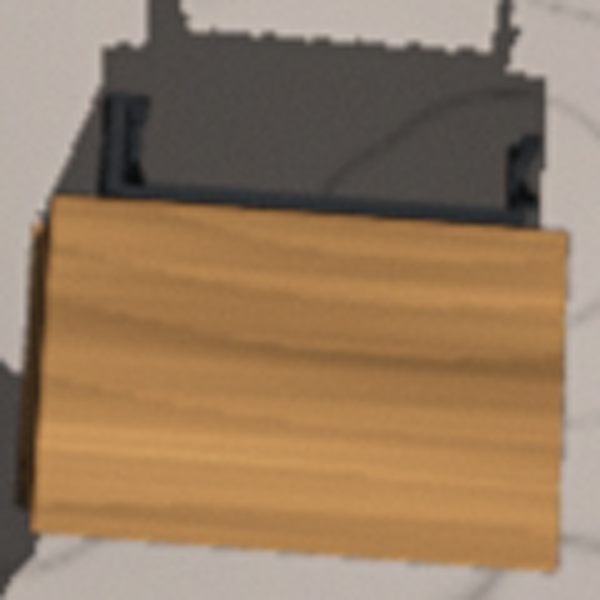

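View pics/c3.png

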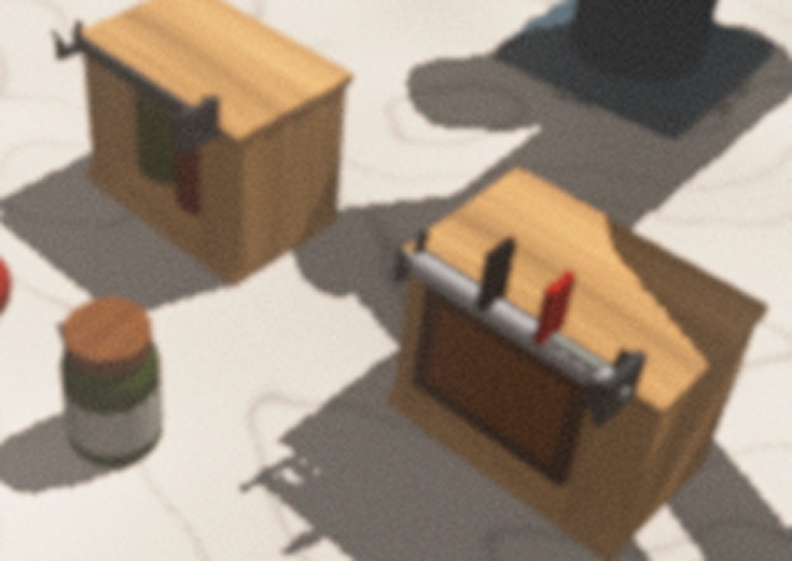

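```bash
python3 - <<'E'
from h import *
p,d,m=load("top0");P=cloud(d,m)
for nm,off,C in (("e",(125,195),[(66,201),(577,231),(552,568),(35,533)]),("f",(315,210),[(53,196),(567,231),(557,570),(32,532)])):
    q=np.array([ray_z((x+.5)/5-.5+off[0],(y+.5)/5-.5+off[1],.150,m) for x,y in C])[:,:2]
    c=q.mean(0); L=[np.linalg.norm(q[i]-q[(i+1)%4])*1000 for i in range(4)]
    yv=(q[0]-q[1])+(q[3]-q[2]); a1=np.degrees(np.arctan2(-yv[0],yv[1])); xv=(q[0]-q[3])+(q[1]-q[2]); a2=np.degrees(np.arctan2(xv[1],xv[0]))
    print(nm,c,np.round(L,1),a1,a2)
    a=np.radians((a1*1.9+a2*1.2)/3.1); print(" seat",c+.078*np.array([np.cos(a),np.sin(a)]))
def bi(x,y,off,z): return ray_z((x+.5)/5-.5+off[0],(y+.5)/5-.5+off[1],z,m).round(4)
# post/tab top (z=.215) corners
for n,x,y in (("tab top far",214,106),("tab top near",205,175),("tab top far R?",247,118),("post",325,113),("post near",322,185),("barrel L",122,152),("barrel R",502,172)):
    z=.215 if 'b' not in n[:1] else .173
    print(n,bi(x,y,(125,195),z))
# cloud of things higher than .19 near empty case
for u0,u1 in((140,245),(325,435)):
    S=P[205:262,u0:u1]; M=S[...,2]>.160; q=S[M]; print(len(q)); 
    k=q[np.argsort(q[:,1])]
    for lo in np.arange(k[0,1],k[-1,1],.01):
        b=k[(k[:,1]>=lo)&(k[:,1]<lo+.01)]
        if len(b): print((lo).round(3),len(b),b[:,0].min().round(3),b[:,0].max().round(3),b[:,2].max().round(3),np.median(b[:,2]).round(3))
E
```

```text
e [0.48051401 0.20433991] [193.4 125.1 191.9 123.7] -2.910303378758054 -2.3831761345270537
 seat [0.55842702 0.2006571 ]
f [ 0.45735651 -0.14743012] [192.5 124.6 192.7 124.1] -3.3073904950644395 -3.5304044689084253
 seat [ 0.53521972 -0.15204748]
tab top far [0.5741 0.2284 0.215 ]
tab top near [0.5495 0.2304 0.215 ]
tab top far R? [0.5699 0.2165 0.215 ]
post [0.572 0.189 0.215]
post near [0.5464 0.189  0.215 ]
barrel L [0.563  0.2718 0.173 ]
barrel R [0.5572 0.1311 0.173 ]
1236
0.014 27 0.438 0.438 1.098 1.098
0.114 23 0.546 0.571 0.181 0.17
0.124 74 0.542 0.571 0.183 0.169
0.134 55 0.542 0.565 0.178 0.171
0.144 61 0.542 0.567 0.176 0.171
0.154 65 0.542 0.567 0.176 0.171
0.164 56 0.543 0.567 0.176 0.171
0.174 66 0.543 0.569 0.177 0.17
0.184 133 0.543 0.573 0.219 0.202
0.194 34 0.545 0.568 0.176 0.17
0.204 56 0.544 0.571 0.176 0.171
0.214 68 0.544 0.57 0.176 0.17
0.224 147 0.546 0.574 0.219 0.198
0.234 22 0.546 0.571 0.176 0.162
0.244 64 0.546 0.572 0.178 0.171
0.254 59 0.547 0.571 0.177 0.172
0.264 96 0.547 0.583 0.182 0.172
0.274 130 0.547 0.584 0.187 0.182
189
-0.232 40 0.521 0.547 0.176 0.168
-0.092 30 0.525 0.56 0.175 0.169
-0.082 92 0.525 0.561 0.181 0.176
-0.072 2 0.525 0.527 0.169 0.167
0.008 25 0.438 0.438 1.098 1.098
```

```bash
cat >> h.py <<'E'
from scipy.spatial.transform import Rotation as R
def goto(s,xyz,yaw):
    """rows for tool down, tool x at world angle yaw(deg)"""
    R0=R.from_quat(s['orientation']); 
    a=np.radians(yaw); x=[np.cos(a),np.sin(a),0]; y=[np.sin(a),-np.cos(a),0]; z=[0,0,-1]
    R1=R.from_matrix(np.array([x,y,z]).T)
    return np.r_[np.degrees((R0.inv()*R1).as_rotvec()),R0.inv().apply(np.array(xyz)-s['ee_pos'])*1000].round(2)
E
python3 - <<'E'
from h import *
from station import ctrl
s=ctrl.observe(); print(goto(s,[.559,.2,.42],87.3))
E
```

```text
[-3.0000e-02  8.0000e-02 -2.0950e+01 -1.4242e+02  4.3186e+02 -1.5850e+01]
```

```bash
python3 -m handwheel '[[[0,0,-7,-13,39,-8,1],[0,0,-14,-26,79,-16,1],[0,0,-21,-39,118,-16,1],[0,0,-21,-52,157,-16,1],[0,0,-21,-65,196,-16,1],[0,0,-21,-78,236,-16,1],[0,0,-21,-91,275,-16,1],[0,0,-21,-104,314,-16,1],[0,0,-21,-117,354,-16,1],[0,0,-21,-130,393,-16,1]]]' 60
python3 - <<'E'
from h import *
from station import ctrl
s=ctrl.observe(); print(s['clock'],goto(s,[.559,.2,.42],87.3),s['qvel'].round(2))
E
```

```text
clock: 0.98
ee_pos: [0.5219, 0.2323, 0.4205]
orientation: [0.723, 0.69, -0.0, -0.0]
force: [-0.2, 1.5, 0.1]
opening: 0.0854
0.9833 [-3.000e-02 -0.000e+00  4.000e-02 -3.054e+01  3.858e+01  4.800e-01] [-0.75  0.35 -0.47  0.01  0.12 -0.75]
```

```bash
python3 -m handwheel '[[[0,0,0,-25.5,32,0,1],[0,0,0,-25.5,32,0,1],[0,0,0,-25.5,32,0,1],[0,0,0,-25.5,32,0,1]]]'
python3 - <<'E'
from h import *
from station import ctrl
s=ctrl.observe(); print(s['clock'],goto(s,[.559,.2,.42],87.3),s['qvel'].round(2),s['force'])
p,d=ctrl.read_camera("wrist");m=ctrl.camera_model("wrist")
cv2.imwrite("pics/wrist1.png",p);np.save("pics/wrist1.npy",d);pickle.dump(m,open("pics/wrist1.pkl","wb"))
cv2.imwrite("pics/w1.png",cv2.resize(p,(800,600),interpolation=cv2.INTER_CUBIC))
E
```

```text
clock: 1.32
ee_pos: [0.5513, 0.207, 0.4201]
orientation: [0.724, 0.69, -0.001, -0.001]
force: [-0.5, 0.7, -0.3]
opening: 0.0855
1.3167 [-0.1  -0.01 -0.01 -6.62  7.98  0.07] [ 0.03 -0.02  0.01  0.    0.   -0.  ] [-0.48391409  0.68483889 -0.28996309]
```

View pics/w1.png

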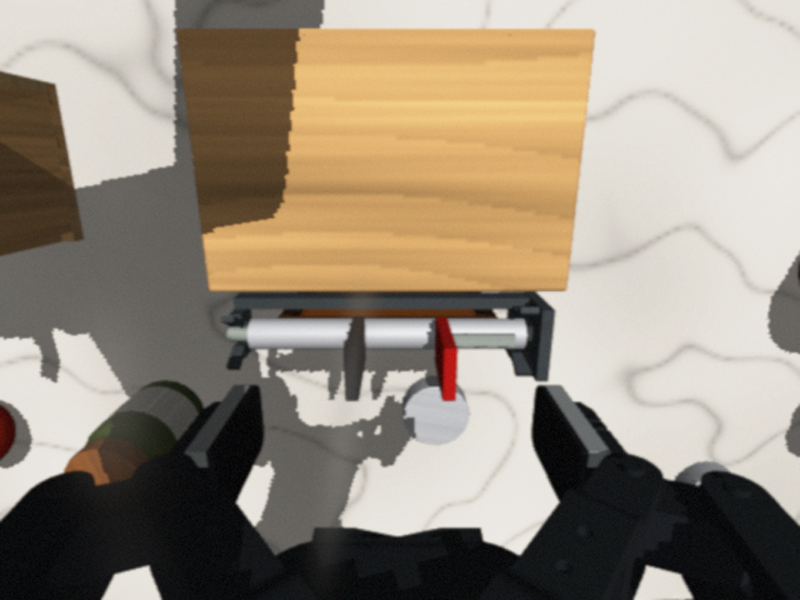

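Wrist view (800-wide picture): the case top's corners are at (175,29), (594,29), (568,290) and (209,291). The barrel runs from 247 to 528 on row 333, with post near (352,395) and tab near (449,397). I'll compute positions from these.

```bash
python3 - <<'E'
from h import *
p,d,m=load("wrist1");k=.7
f=lambda x,y,z: ray_z((x+.5)*k-.5,(y+.5)*k-.5,z,m)
q=np.array([f(*c,.15) for c in [(568,290),(209,291),(175,29),(594,29)]])[:,:2]
print(q.round(4)); c=q.mean(0)
L=[np.linalg.norm(q[i]-q[(i+1)%4])*1000 for i in range(4)];print(c,np.round(L,1))
yv=(q[0]-q[1])+(q[3]-q[2]);a=np.arctan2(-yv[0],yv[1]);print(np.degrees(a),"seat",c+.078*np.array([np.cos(a),np.sin(a)]))
for n,x,y,z in (("barL",247,333,.169),("barR",528,333,.169),("barL top",247,320,.165),("barL bot",247,348,.165),("barR top",528,320,.165),("bR bot",528,348,.165),("post",358,398,.215),("postL",346,398,.215),("tabR",456,398,.215),("tabL",443,398,.215)): print(n,f(x,y,z).round(4))
cv2.imwrite("pics/w1c.png",cv2.resize(p[200:290,150:400],None,fx=3.2,fy=3.2,interpolation=cv2.INTER_CUBIC))
E
```

```text
[[0.5453 0.2984]
 [0.537  0.105 ]
 [0.4121 0.11  ]
 [0.4209 0.3025]]
[0.4788205  0.20397784] [193.6 125.  192.7 124.4]
-2.5367481576741593 seat [0.55674407 0.20052555]
barL [0.5551 0.129  0.169 ]
barR [0.5617 0.2724 0.169 ]
barL top [0.5494 0.1285 0.165 ]
barL bot [0.5649 0.1263 0.165 ]
barR top [0.5561 0.2733 0.165 ]
bR bot [0.5717 0.2738 0.165 ]
post [0.5698 0.1885 0.215 ]
postL [0.5696 0.1834 0.215 ]
tabR [0.5717 0.2299 0.215 ]
tabL [0.5715 0.2244 0.215 ]
```

View pics/w1c.png

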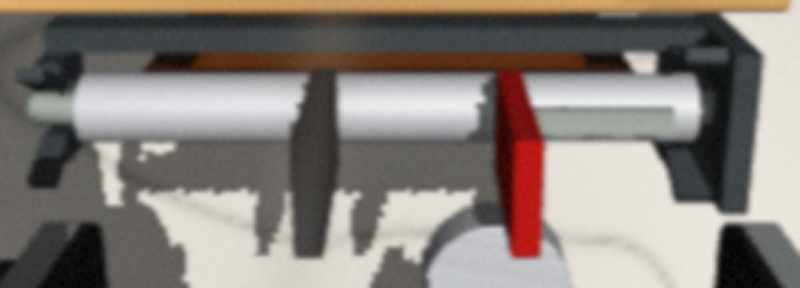

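```bash
python3 - <<'E'
from h import *
from station import ctrl
s=ctrl.observe(); print(s['clock'],s['opening'],goto(s,[.558,.2003,.352],87.4))
E
```

```text
1.3667 0.08515840032270013 [-7.000e-02 -1.000e-02 -3.000e-02 -7.010e+00  7.590e+00  6.836e+01]
```

```bash
python3 -m handwheel '[[[0,0,0,-7,7.6,5,1],[0,0,0,-7,7.6,20,1],[0,0,0,-7,7.6,36,1],[0,0,0,-7,7.6,52,1],[0,0,0,-7,7.6,60,1],[0,0,0,-7,7.6,60,1],[0,0,0,-7,7.6,60,1]]]'
python3 - <<'E'
from h import *
from station import ctrl
s=ctrl.observe(); print(s['clock'],goto(s,[.558,.2003,.352],87.4),s['qvel'].round(2),s['force'])
p,d=ctrl.read_camera("wrist");m=ctrl.camera_model("wrist")
cv2.imwrite("pics/w2.png",cv2.resize(p,(800,600),interpolation=cv2.INTER_CUBIC))
E
```

```text
clock: 1.95
ee_pos: [0.5585, 0.2002, 0.3607]
orientation: [0.723, 0.691, -0.0, -0.0]
force: [0.3, 0.2, 0.6]
opening: 0.0855
1.95 [-0.03  0.01  0.01  0.06 -0.55  8.69] [-0.01 -0.02 -0.03 -0.    0.   -0.  ] [0.25318566 0.17319105 0.64821771]
```

View pics/w2.png

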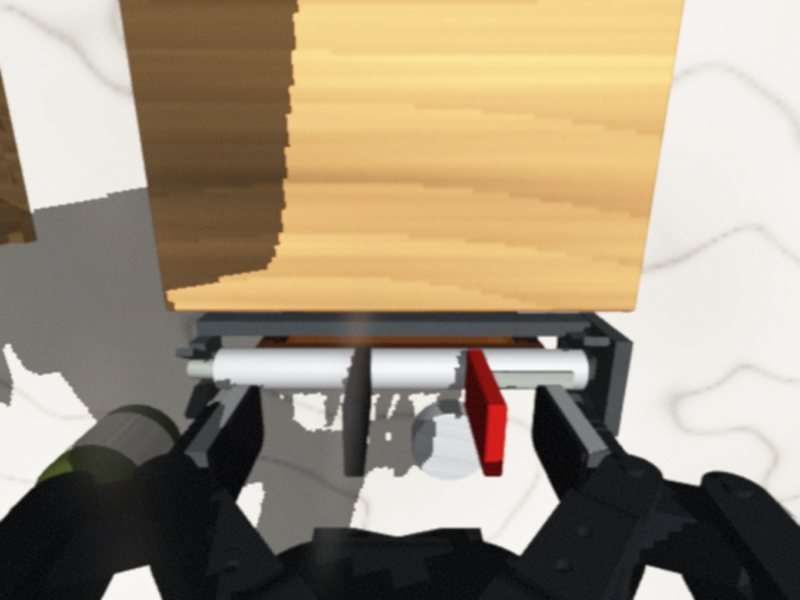

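```bash
python3 -m handwheel '[[[0,0,0,0,-0.5,3,1],[0,0,0,0,-0.5,6,1],[0,0,0,0,-0.5,8.5,1],[0,0,0,0,-0.5,8.5,0.6],[0,0,0,0,-0.5,8.5,0.5],[0,0,0,0,-0.5,8.5,0.4],[0,0,0,0,-0.5,8.5,0.3],[0,0,0,0,-0.5,8.5,0.2],[0,0,0,0,-0.5,8.5,0.2],[0,0,0,0,-0.5,8.5,0.2]]]' 60
python3 - <<'E'
from h import *
from station import ctrl
s=ctrl.observe(); print(s['clock'],s['opening'],goto(s,[.558,.2003,.352],87.4),s['qvel'].round(2),s['force'],s['wrist_torque'])
E
```

```text
clock: 2.83
ee_pos: [0.5589, 0.1997, 0.3544]
orientation: [0.723, 0.69, 0.002, 0.001]
force: [-0.7, -0.3, 8.8]
opening: 0.0328
2.8333 0.032812757934866356 [ 0.24 -0.04 -0.07  0.59 -0.98  2.36] [-0.  0. -0. -0. -0.  0.] [-0.74892711 -0.32381739  8.77953943] [ 0.52012566 -0.0058557   0.05386892]
```

```bash
python3 -m handwheel '[[[0,0,0,0,0,-1,0.2],[0,0,0,0,0,-2.2,0.2],[0,0,0,0,0,-2.2,0.2]]]'
python3 - <<'E'
from h import *
from station import ctrl
s=ctrl.observe(); print(s['clock'],s['opening'],s['force'],s['wrist_torque'])
for n in ("wrist","scene"):
    p,d=ctrl.read_camera(n)
    if n=="scene": p=p[140:310,200:440]
    cv2.imwrite(f"pics/{n}3.png",cv2.resize(p,(800,600),interpolation=cv2.INTER_CUBIC))
E
```

```text
clock: 3.08
ee_pos: [0.5586, 0.1996, 0.3549]
orientation: [0.723, 0.69, 0.001, 0.0]
force: [1.7, -0.1, 2.6]
opening: 0.0323
3.0833 0.03234843550116826 [ 1.65912624 -0.07784986  2.56002637] [ 0.34764854 -0.35123462 -0.09082949]
```

View pics/wrist3.png

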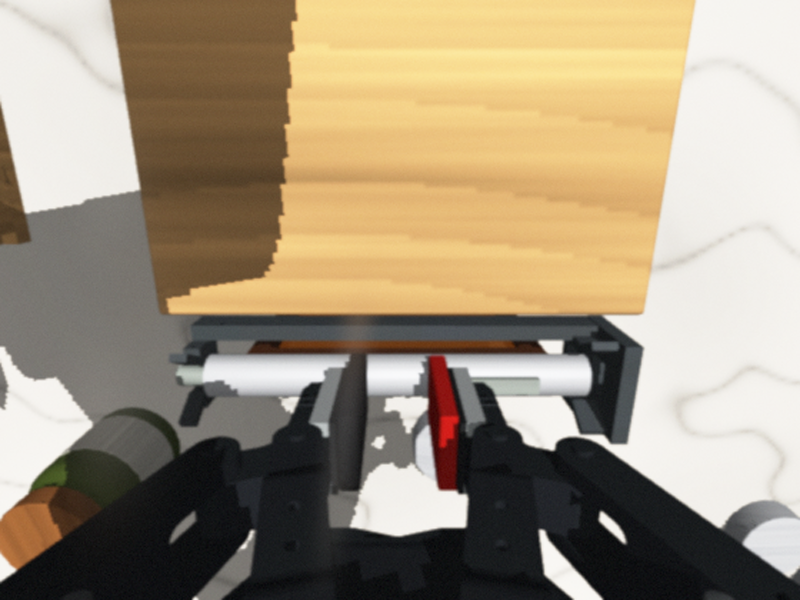

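View pics/scene3.png

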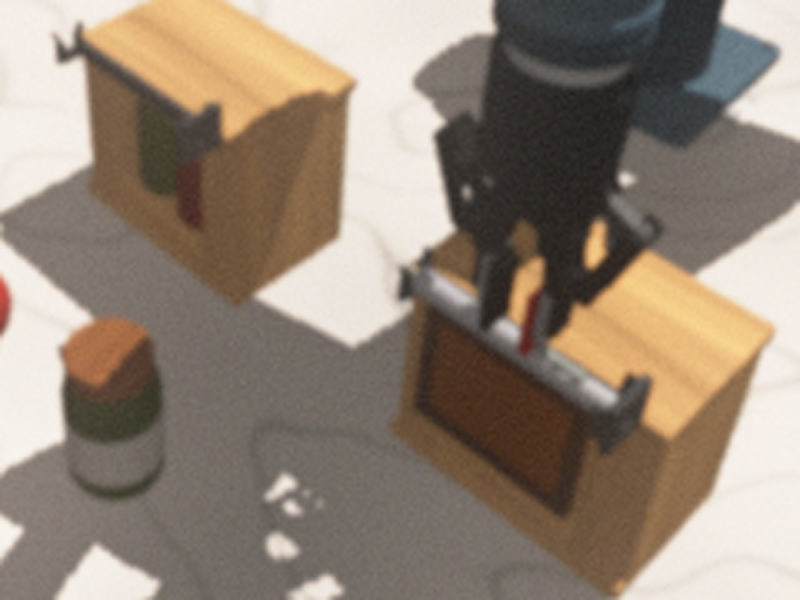

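The wrist view shows the tab (430–457) pulled in against its finger, post at 335–365, with the barrel still seated. I'll lift slowly.

```bash
python3 -m handwheel '[[[0,0,0,0,0,-1,0.2],[0,0,0,0,0,-2,0.2],[0,0,0,0,0,-4,0.2],[0,0,0,0,0,-6,0.2],[0,0,0,0,0,-8,0.2],[0,0,0,0,0,-10,0.2]]]'
python3 -c "
from station import ctrl
s=ctrl.observe();print(s['force'],s['wrist_torque'],s['ee_pos'])"
```

```text
clock: 3.68
ee_pos: [0.5581, 0.1998, 0.3641]
orientation: [0.723, 0.691, -0.001, -0.0]
force: [0.6, 0.1, -2.6]
opening: 0.0324
[ 0.64374503  0.06863306 -2.58651481] [-0.00015913  0.01584839  0.00315255] [0.55806115 0.19976976 0.36413024]
```

```bash
python3 -m handwheel '[[[0,0,0,0,0,-5,0.2],[0,0,0,0,0,-15,0.2],[0,0,0,0,0,-30,0.2],[0,0,0,0,0,-50,0.2],[0,0,0,0,0,-72,0.2],[0,0,0,0,0,-95,0.2],[0,0,0,0,0,-115,0.2],[0,0,0,0,0,-125,0.2],[0,0,0,0,0,-125,0.2],[0,0,0,0,0,-125,0.2]]]'
python3 - <<'E'
from h import *
from station import ctrl
s=ctrl.observe(); print(s['clock'],s['opening'],s['force'],s['wrist_torque'])
for n in ("wrist","scene"):
    p,d=ctrl.read_camera(n)
    if n=="scene": p=p[100:310,200:440]
    cv2.imwrite(f"pics/{n}4.png",cv2.resize(p,(800,600),interpolation=cv2.INTER_CUBIC))
a=-3.3
print(goto(s,[.5352,-.152,s['ee_pos'][2]],86.6))
E
```

```text
clock: 4.52
ee_pos: [0.5581, 0.1998, 0.4896]
orientation: [0.723, 0.691, 0.0, 0.0]
force: [-0.1, -0.3, -3.9]
opening: 0.0325
4.5167 0.03245920151389261 [-0.0991151  -0.34037226 -3.90856073] [0.00382646 0.00231881 0.00363977]
[ 4.0000e-02 -1.0000e-02  7.5000e-01 -3.5244e+02 -6.6400e+00 -5.0000e-02]
```

View pics/wrist4.png

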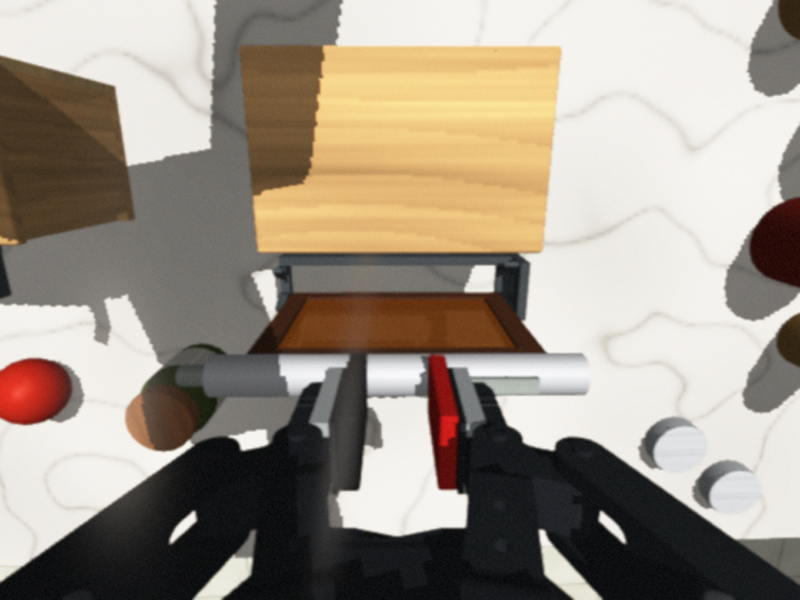

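View pics/scene4.png

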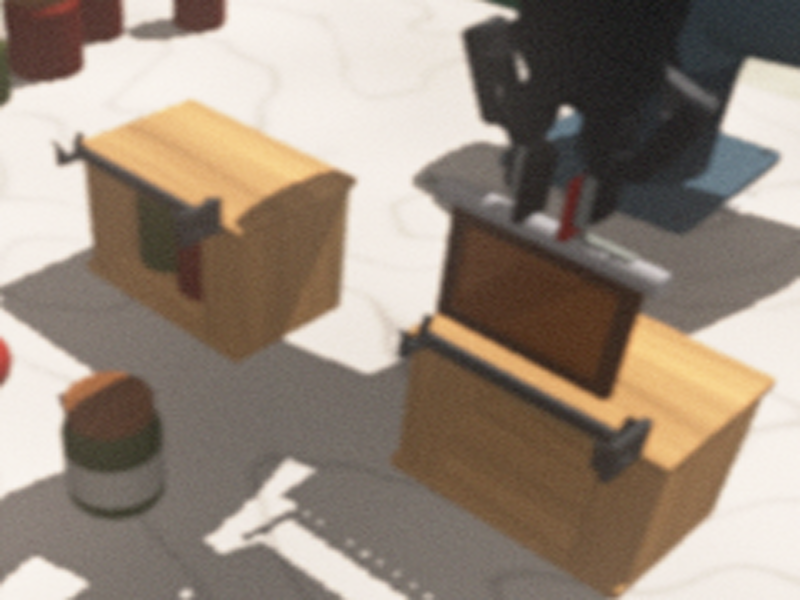

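```bash
python3 -m handwheel '[[[0,0,0,-10,0,0,0.2],[0,0,0,-30,0,0,0.2],[0,0,0.3,-60,-1,0,0.2],[0,0,0.7,-95,-2,0,0.2],[0,0,0.7,-130,-3,0,0.2],[0,0,0.7,-165,-4,0,0.2],[0,0,0.7,-200,-5,0,0.2],[0,0,0.7,-235,-6,0,0.2],[0,0,0.7,-270,-6.6,0,0.2],[0,0,0.7,-300,-6.6,0,0.2]]]'
python3 -m handwheel '[[[0,0,0,-25,0,0,0.2],[0,0,0,-42,0,0,0.2],[0,0,0,-52,0,0,0.2],[0,0,0,-52,0,0,0.2],[0,0,0,-52,0,0,0.2]]]'
python3 - <<'E'
from h import *
from station import ctrl
s=ctrl.observe(); print(s['clock'],s['opening'],s['force'],s['wrist_torque'],goto(s,[.5352,-.152,.49],86.6))
n="wrist"
p,d=ctrl.read_camera(n);m=ctrl.camera_model(n)
cv2.imwrite("pics/wrist5.png",p);np.save("pics/wrist5.npy",d);pickle.dump(m,open("pics/wrist5.pkl","wb"))
cv2.imwrite("pics/w5.png",cv2.resize(p,(800,600),interpolation=cv2.INTER_CUBIC))
E
```

```text
clock: 5.45
ee_pos: [0.5368, -0.1023, 0.4883]
orientation: [0.728, 0.686, -0.001, -0.001]
force: [0.7, 0.0, -3.3]
opening: 0.0325
clock: 5.87
ee_pos: [0.5345, -0.1517, 0.4887]
orientation: [0.728, 0.686, -0.0, -0.001]
force: [-0.0, -0.3, -3.1]
opening: 0.0323
5.8667 0.03232473705679662 [-0.02610167 -0.27095851 -3.11452352] [ 0.01990422  0.01769002 -0.02261682] [-0.08 -0.07 -0.01 -0.3   0.67 -1.32]
```

View pics/w5.png

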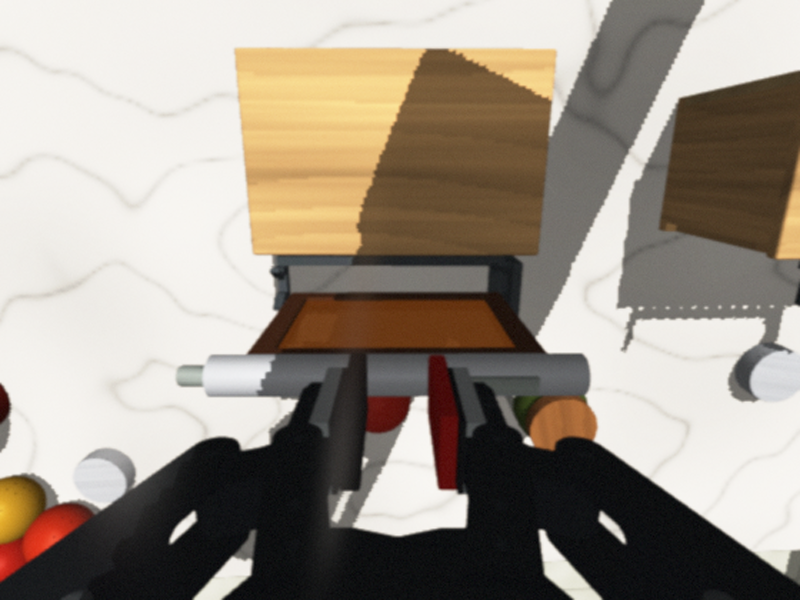

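```bash
python3 - <<'E'
from h import *
p,d,m=load("wrist5")
cv2.imwrite("pics/w5a.png",cv2.resize(p[25:55,155:400],None,fx=3.2,fy=3.2,interpolation=cv2.INTER_CUBIC))
cv2.imwrite("pics/w5b.png",cv2.resize(p[165:225,165:400],None,fx=3.4,fy=3.4,interpolation=cv2.INTER_CUBIC))
k=.7
f=lambda x,y,z: ray_z((x+.5)*k-.5,(y+.5)*k-.5,z,m)
q=np.array([f(*c,.15) for c in [(540,254),(253,254),(235,49),(556,51)]])[:,:2]
c=q.mean(0);print(q.round(4),c)
L=[np.linalg.norm(q[i]-q[(i+1)%4])*1000 for i in range(4)];print(np.round(L,1))
yv=(q[0]-q[1])+(q[3]-q[2]);a=np.arctan2(-yv[0],yv[1]);print(np.degrees(a),"seat",c+.078*np.array([np.cos(a),np.sin(a)]))
print([f(x,375,.30).round(4) for x in (204,588)])
P=cloud(d,m)
for u0,u1 in((185,210),(335,370)):
    S=P[175:225,u0:u1].reshape(-1,3); S=S[(S[:,2]>.12)&(S[:,2]<.2)&(S[:,0]>.52)]; print(len(S),np.percentile(S[:,2],[2,10,25,50,75,90,98]).round(4),S[:,1].min(),S[:,1].max(),S[:,0].min(),S[:,0].max())
E
```

```text
[[ 0.5243 -0.0548]
 [ 0.513  -0.2488]
 [ 0.3891 -0.2409]
 [ 0.4013 -0.0492]] [ 0.45692659 -0.14842734]
[194.3 124.1 192.  123.1]
-3.4944924952429535 seat [ 0.53478156 -0.15318165]
[array([ 0.5316, -0.2252,  0.3   ]), array([ 0.5401, -0.0805,  0.3   ])]
294 [0.148  0.1528 0.155  0.1589 0.1685 0.1723 0.1742] -0.23416668673138605 -0.21739299238723792 0.5200171415499713 0.5469487184862337
900 [0.1492 0.1504 0.1513 0.1588 0.176  0.1772 0.1781] -0.1045249618012368 -0.06344041728621871 0.5200141376226669 0.5582319661431288
```

View pics/w5b.png

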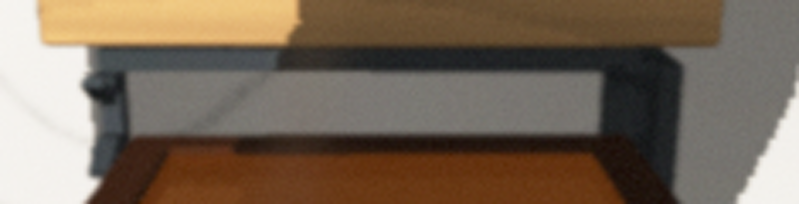

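View pics/w5a.png

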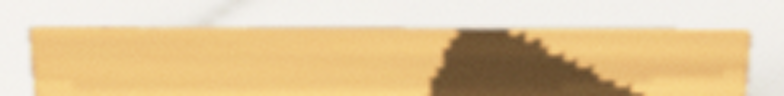

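```bash
python3 -m handwheel '[[[0,0,0,-0.3,0.4,5,0.2],[0,0,0,-0.3,0.4,18,0.2],[0,0,0,-0.3,0.4,36,0.2],[0,0,0,-0.3,0.4,55,0.2],[0,0,0,-0.3,0.4,74,0.2],[0,0,0,-0.3,0.4,90,0.2],[0,0,0,-0.3,0.4,100,0.2],[0,0,0,-0.3,0.4,103,0.2],[0,0,0,-0.3,0.4,103,0.2],[0,0,0,-0.3,0.4,103,0.2]]]'
python3 - <<'E'
from h import *
from station import ctrl
s=ctrl.observe(); print(s['clock'],s['opening'],s['force'],s['wrist_torque'],goto(s,[.5349,-.152,.385],86.55))
n="wrist"
p,d=ctrl.read_camera(n);m=ctrl.camera_model(n)
cv2.imwrite("pics/wrist6.png",p);np.save("pics/wrist6.npy",d);pickle.dump(m,open("pics/wrist6.pkl","wb"))
cv2.imwrite("pics/w6.png",cv2.resize(p[180:300,90:440],None,fx=2.28,fy=2.28,interpolation=cv2.INTER_CUBIC))
p,d=ctrl.read_camera("scene")
cv2.imwrite("pics/s6.png",cv2.resize(p[100:240,180:340],None,fx=4,fy=4,interpolation=cv2.INTER_CUBIC))
E
```

```text
clock: 6.75
ee_pos: [0.5355, -0.1515, 0.3872]
orientation: [0.727, 0.686, 0.0, 0.001]
force: [0.3, -0.4, -3.3]
opening: 0.0325
6.75 0.03249532677985633 [ 0.27254709 -0.44128226 -3.25432567] [-0.04564877 -0.03346293  0.00214696] [ 0.07  0.03  0.14 -0.5  -0.59  2.18]
```

View pics/w6.png

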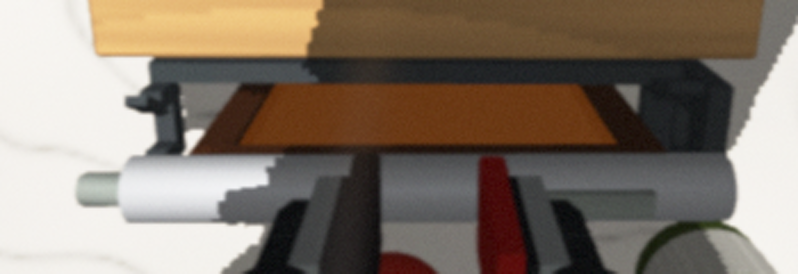

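View pics/s6.png

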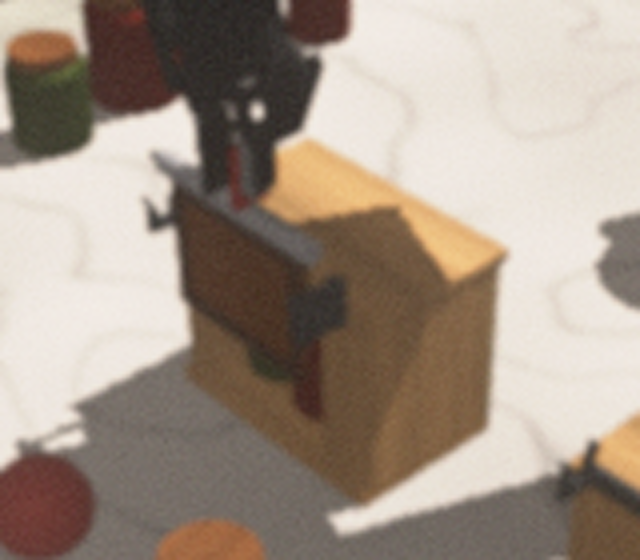

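```bash
python3 - <<'E'
from h import *
p,d,m=load("wrist6")
f=lambda x,y,z: ray_z((x+.5)/2.28-.5+90,(y+.5)/2.28-.5+180,z,m).round(4)
print("barrel",f(120,188,.1973),f(735,188,.1973))
print("plate in/out",f(703,110,.177),f(732,110,.177)); print("slot in/out",f(183,130,.16),f(155,130,.16))
print("rail ends",f(150,70,.165),f(715,75,.165))
P=cloud(d,m)
S=P[195:265,120:420].reshape(-1,3); 
for lo,hi in((-.26,-.2),(-.11,-.04)):
    T=S[(S[:,2]>.165)&(S[:,2]<.185)&(S[:,1]>lo)&(S[:,1]<hi)]
    if len(T): print(len(T),np.percentile(T[:,1],[1,5,25,50,75,95,99]).round(4),np.percentile(T[:,2],[5,50,95]).round(4))
E
python3 - <<'E'
import cv2
p=cv2.imread("pics/wrist6.png")
q=cv2.hconcat([p[195:265,130:210],p[195:265,350:430]])
cv2.imwrite("pics/w6c.png",cv2.resize(q,None,fx=5,fy=5,interpolation=cv2.INTER_CUBIC))
E
```

```text
barrel [ 0.5336 -0.2273  0.1973] [ 0.542  -0.0809  0.1973]
plate in/out [ 0.5296 -0.082   0.177 ] [ 0.53   -0.0744  0.177 ]
slot in/out [ 0.5337 -0.2242  0.16  ] [ 0.5332 -0.2322  0.16  ]
rail ends [ 0.5139 -0.2285  0.165 ] [ 0.5242 -0.0748  0.165 ]
388 [-0.2333 -0.2322 -0.2275 -0.2093 -0.2047 -0.2013 -0.2003] [0.1661 0.1735 0.1838]
1006 [-0.1094 -0.1068 -0.0971 -0.0816 -0.0794 -0.076  -0.075 ] [0.1664 0.175  0.1826]
```

View pics/w6c.png

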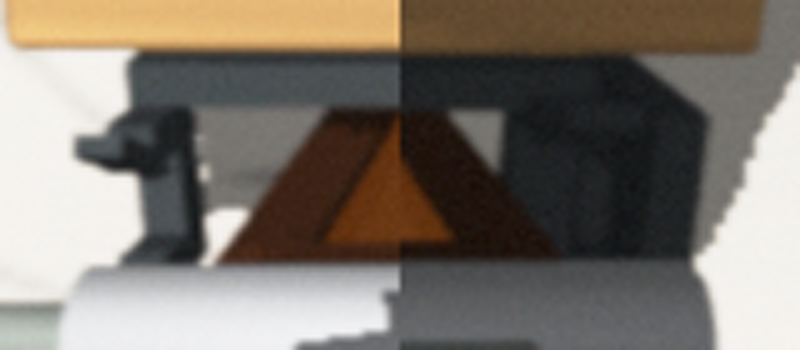

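```bash
python3 -m handwheel '[[[0,0,0,-0.3,-0.5,2,0.2],[0,0,0,-0.3,-0.5,5,0.2],[0,0,0,-0.3,-0.5,8,0.2],[0,0,0,-0.3,-0.5,11,0.2],[0,0,0,-0.3,-0.5,14,0.2],[0,0,0,-0.3,-0.5,16,0.2],[0,0,0,-0.3,-0.5,18,0.2],[0,0,0,-0.3,-0.5,20,0.2],[0,0,0,-0.3,-0.5,20,0.2]]]'
python3 - <<'E'
from h import *
from station import ctrl
s=ctrl.observe(); print(s['clock'],s['opening'],s['force'],s['wrist_torque'],goto(s,[.5349,-.152,.349],86.55))
E
```

```text
clock: 7.6
ee_pos: [0.5346, -0.1521, 0.3659]
orientation: [0.727, 0.686, -0.0, -0.0]
force: [0.3, -0.4, -2.8]
opening: 0.0327
7.6 0.03265770068000956 [ 0.32915516 -0.43777169 -2.77285006] [-0.02603054  0.01791303  0.01490249] [-0.04 -0.02  0.1   0.09  0.35 16.88]
```

```bash
python3 -m handwheel '[[[0,0,0,0,0.3,1.5,0.2],[0,0,0,0,0.3,3,0.2],[0,0,0,0,0.3,4,0.2],[0,0,0,0,0.3,5,0.2],[0,0,0,0,0.3,6,0.2],[0,0,0,0,0.3,6,0.2]]]'
python3 -c "
from station import ctrl
s=ctrl.observe();print(s['force'],s['wrist_torque'],s['ee_pos'])"
python3 -m handwheel '[[[0,0,0,0,0,1,0.2],[0,0,0,0,0,2,0.2],[0,0,0,0,0,3,0.2],[0,0,0,0,0,4,0.2],[0,0,0,0,0,4,0.2]]]'
python3 -c "
from station import ctrl
s=ctrl.observe();print(s['force'],s['wrist_torque'],s['ee_pos'])"
```

```text
clock: 8.1
ee_pos: [0.5349, -0.1521, 0.3602]
orientation: [0.727, 0.686, -0.0, -0.0]
force: [-0.2, -0.6, -3.5]
opening: 0.0324
[-0.19335827 -0.56553912 -3.49385761] [-0.00934533 -0.01300502  0.0527966 ] [ 0.53487503 -0.15210766  0.36017966]
clock: 8.52
ee_pos: [0.5349, -0.1521, 0.3561]
orientation: [0.727, 0.686, -0.0, -0.0]
force: [0.6, -0.6, -3.6]
opening: 0.0323
[ 0.56393452 -0.64008983 -3.58750326] [-0.06095218 -0.04921615 -0.04183195] [ 0.5348641  -0.15208085  0.3561309 ]
```

```bash
python3 -m handwheel '[[[0,0,0,0,0,1,0.2],[0,0,0,0,0,2,0.2],[0,0,0,0,0,3,0.2],[0,0,0,0,0,3,0.2]]]'
python3 -c "
from station import ctrl
s=ctrl.observe();print(s['force'],s['wrist_torque'],s['ee_pos'])"
python3 -m handwheel '[[[0,0,0,0,0,1,0.2],[0,0,0,0,0,2,0.2],[0,0,0,0,0,2,0.2]]]'
python3 -c "
from station import ctrl
s=ctrl.observe();print(s['force'],s['wrist_torque'],s['ee_pos'])"
```

```text
clock: 8.85
ee_pos: [0.5349, -0.1521, 0.3531]
orientation: [0.727, 0.686, -0.0, -0.0]
force: [-0.3, 0.3, -4.2]
opening: 0.0326
[-0.25194003  0.33772775 -4.21908301] [ 0.00970108  0.03345902 -0.00801698] [ 0.53488482 -0.15209466  0.3531456 ]
clock: 9.1
ee_pos: [0.5349, -0.1521, 0.3512]
orientation: [0.727, 0.686, -0.0, -0.0]
force: [-0.6, -0.7, -3.0]
opening: 0.0326
[-0.57171557 -0.73237267 -2.96725222] [0.00146572 0.04331984 0.00503785] [ 0.53487019 -0.15207937  0.35115682]
```

```bash
python3 -m handwheel '[[[0,0,0,0,0,1,0.2],[0,0,0,0,0,1,0.2]]]'
python3 -m handwheel '[[[0,0,0,0,0,1,0.2],[0,0,0,0,0,1,0.2]]]'
python3 -m handwheel '[[[0,0,0,0,0,1,0.2],[0,0,0,0,0,1,0.2]]]'
python3 -c "
from station import ctrl
s=ctrl.observe();print(s['force'],s['wrist_torque'],s['ee_pos'])"
```

```text
clock: 9.27
ee_pos: [0.5349, -0.1521, 0.3502]
orientation: [0.727, 0.686, -0.0, -0.0]
force: [0.5, -0.3, -3.2]
opening: 0.0329
clock: 9.43
ee_pos: [0.5349, -0.1521, 0.3492]
orientation: [0.727, 0.686, -0.0, -0.0]
force: [0.6, -1.0, -3.2]
opening: 0.0324
clock: 9.6
ee_pos: [0.535, -0.1522, 0.3485]
orientation: [0.727, 0.686, 0.0, 0.0]
force: [-0.2, 0.5, -2.2]
opening: 0.0322
[-0.15579258  0.48276017 -2.22917243] [ 0.05010741  0.03854411 -0.00488612] [ 0.53498415 -0.15217916  0.34849841]
```

```bash
for i in 1 2; do python3 -m handwheel '[[[0,0,0,0,0,1,0.2],[0,0,0,0,0,1,0.2]]]'
python3 -c "
from station import ctrl
s=ctrl.observe();print(s['force'],s['wrist_torque'],s['ee_pos'],s['orientation'])"; done
```

```text
clock: 9.77
ee_pos: [0.535, -0.1522, 0.3482]
orientation: [0.727, 0.686, 0.0, 0.0]
force: [-2.0, 0.4, 3.0]
opening: 0.0322
[-1.95710011  0.37745817  3.02908133] [0.42963805 0.26821083 0.15142759] [ 0.53502163 -0.15219725  0.34815926] [7.27473330e-01 6.86135790e-01 1.85694773e-04 4.43717907e-04]
clock: 9.93
ee_pos: [0.535, -0.1522, 0.3478]
orientation: [0.727, 0.686, 0.0, 0.001]
force: [-2.4, -0.8, 7.9]
opening: 0.0324
[-2.36112855 -0.76649812  7.94616717] [0.65194657 0.478366   0.081101  ] [ 0.5350286  -0.15221558  0.3478091 ] [7.27444868e-01 6.86165639e-01 3.06825521e-04 7.65976669e-04]
```

```bash
python3 - <<'E'
from h import *
from station import ctrl
p,d=ctrl.read_camera("wrist")
cv2.imwrite("pics/w7.png",cv2.resize(p[180:320,90:440],None,fx=2.28,fy=2.28,interpolation=cv2.INTER_CUBIC))
p,d=ctrl.read_camera("scene")
cv2.imwrite("pics/s7.png",cv2.resize(p[120:240,180:320],None,fx=5,fy=5,interpolation=cv2.INTER_CUBIC))
E
```

```text
(no output)
```

View pics/w7.png

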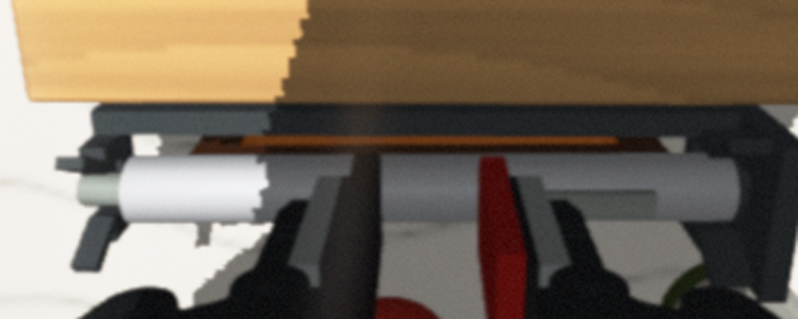

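View pics/s7.png

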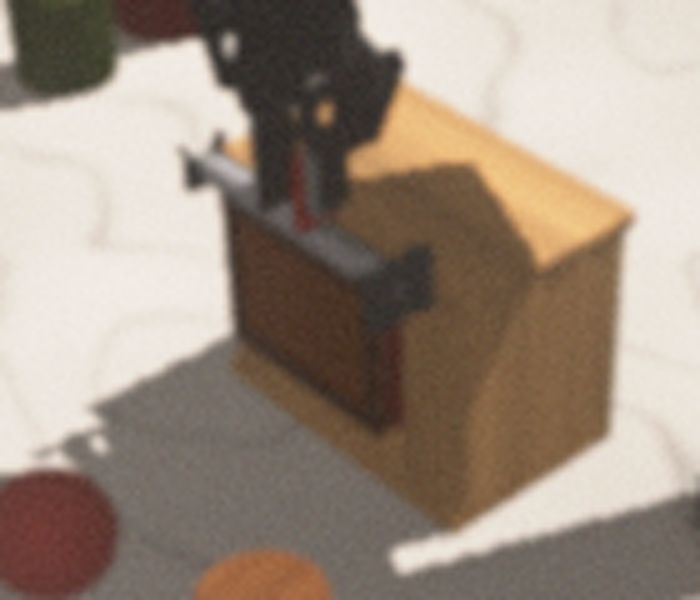

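```bash
python3 -m handwheel '[[[0,0,0,0,0,1,0.2],[0,0,0,0,0,1,0.2]]]'
python3 -c "
from station import ctrl
s=ctrl.observe();print(s['force'],s['wrist_torque'],s['ee_pos'],s['orientation'])"
```

```text
clock: 10.2
ee_pos: [0.535, -0.1522, 0.3476]
orientation: [0.727, 0.686, 0.0, 0.001]
force: [-4.2, -1.0, 12.7]
opening: 0.0325
[-4.21165577 -1.02988006 12.68806222] [0.96179567 0.68289809 0.25217606] [ 0.53504605 -0.15222824  0.34759082] [7.27411778e-01 6.86200101e-01 4.53515999e-04 1.14968540e-03]
```

```bash
python3 -m handwheel '[[[0,0,0,0,0,-1,0.2],[0,0,0,0,0,-2,0.2],[0,0.25,0,-0.8,0,-2,0.2],[0,0.5,0,-1.6,0,-2,0.2],[0,0.5,0,-1.6,0,-2,0.2]]]'
python3 -c "
from station import ctrl
s=ctrl.observe();print(s['force'],s['wrist_torque'],s['ee_pos'],s['orientation'])"
```

```text
clock: 10.62
ee_pos: [0.535, -0.154, 0.3477]
orientation: [0.728, 0.686, 0.003, -0.003]
force: [-1.4, 0.0, 4.2]
opening: 0.0325
[-1.42411215  0.0377489   4.15637773] [0.20129511 0.25346088 0.09886968] [ 0.5349541  -0.1539618   0.34766298] [ 0.72754082  0.68604998  0.00342081 -0.0028431 ]
```

Both ends are now carrying load, since the moment has dropped. I'll release slowly and move down as the pads swing back, so they don't drag the flap up.

```bash
python3 -m handwheel '[[[0,0,0,0,0,0,0.35],[0,0,0,0,0,0,0.39],[0,0,0,0,0,0.4,0.42],[0,0,0,0,0,0.8,0.45],[0,0,0,0,0,1.2,0.48],[0,0,0,0,0,1.6,0.51],[0,0,0,0,0,2,0.54],[0,0,0,0,0,2,0.57]]]' 30
python3 - <<'E'
from h import *
from station import ctrl
s=ctrl.observe();print(s['force'],s['wrist_torque'],s['ee_pos'],s['opening'])
p,d=ctrl.read_camera("wrist")
cv2.imwrite("pics/w8.png",cv2.resize(p[180:320,90:440],None,fx=2.28,fy=2.28,interpolation=cv2.INTER_CUBIC))
E
```

```text
clock: 11.28
ee_pos: [0.5348, -0.1527, 0.3449]
orientation: [0.727, 0.686, 0.004, -0.004]
force: [2.3, 4.5, 1.8]
opening: 0.0489
[2.31348909 4.51686018 1.82103227] [ 0.72224291 -0.13826899 -0.0222884 ] [ 0.53478064 -0.15272477  0.34490223] 0.04886307500248076
```

View pics/w8.png

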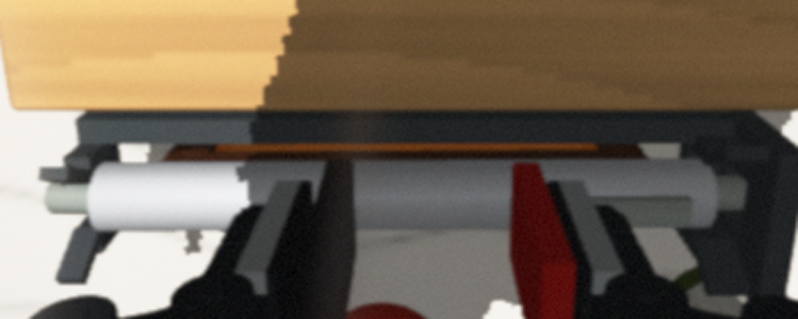

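The pin now shows beyond the barrel, at (715–745,192), running to the plate. I'll open fully and check.

```bash
python3 -m handwheel '[[[0,0,0,0,0,0,0.65],[0,0,0,0,0,0,0.75],[0,0,0,0,0,0,0.85],[0,0,0,0,0,0,0.9],[0,0,0,0,0,0,0.9],[0,0,0,0,0,0,0.9]]]' 30
python3 - <<'E'
from h import *
from station import ctrl
s=ctrl.observe();print(s['force'],s['wrist_torque'],s['ee_pos'],s['opening'])
p,d=ctrl.read_camera("wrist")
cv2.imwrite("pics/w9.png",cv2.resize(p[180:320,90:440],None,fx=2.28,fy=2.28,interpolation=cv2.INTER_CUBIC))
E
```

```text
clock: 11.83
ee_pos: [0.5348, -0.1538, 0.3454]
orientation: [0.728, 0.686, 0.003, -0.003]
force: [0.7, 0.1, -0.4]
opening: 0.0772
[ 0.71432684  0.05883227 -0.3528639 ] [-0.02160167  0.02183744  0.00230929] [ 0.53481824 -0.153828    0.34535744] 0.07716108134112687
```

View pics/w9.png

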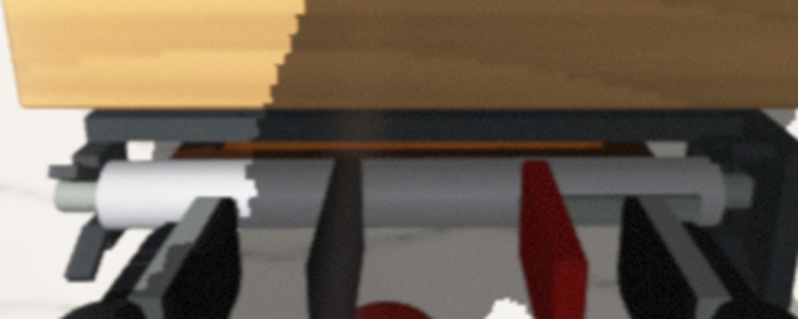

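```bash
python3 -m handwheel '[[[0,0,0,1,0,-3,0.95],[0,0,0,1,0,-10,0.95],[0,0,0,1,0,-25,0.95],[0,0,0,1,0,-45,0.95],[0,0,0,1,0,-65,0.95],[0,0,0,1,0,-85,0.95],[0,0,0,1,0,-100,0.95],[0,0,0,1,0,-110,0.95],[0,0,0,1,0,-110,0.95],[0,0,0,1,0,-110,0.95]]]'
python3 - <<'E'
from h import *
from station import ctrl
s=ctrl.observe();print(s['clock'],s['force'],s['ee_pos'])
p,d=ctrl.read_camera("wrist");m=ctrl.camera_model("wrist")
cv2.imwrite("pics/wrist10.png",p);np.save("pics/wrist10.npy",d);pickle.dump(m,open("pics/wrist10.pkl","wb"))
cv2.imwrite("pics/w10.png",cv2.resize(p,(800,600),interpolation=cv2.INTER_CUBIC))
p,d=ctrl.read_camera("scene")
cv2.imwrite("pics/s10.png",cv2.resize(p[120:240,180:320],None,fx=5,fy=5,interpolation=cv2.INTER_CUBIC))
E
```

```text
clock: 12.72
ee_pos: [0.5348, -0.1536, 0.4557]
orientation: [0.727, 0.686, 0.003, -0.003]
force: [0.0, -0.4, -0.9]
opening: 0.0812
12.7167 [ 0.0216892  -0.37555016 -0.88228351] [ 0.53479602 -0.15360275  0.45570398]
```

View pics/w10.png

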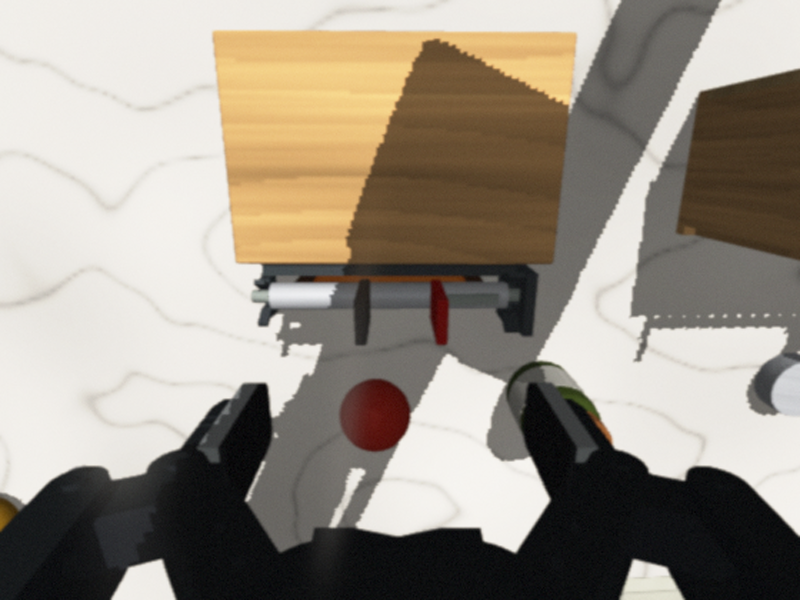

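View pics/s10.png

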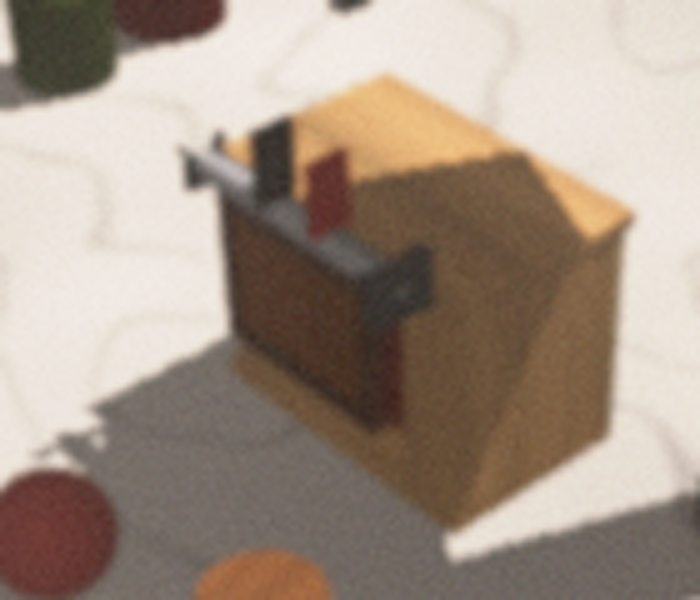

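```bash
python3 - <<'E'
from h import *
p,d,m=load("wrist10")
cv2.imwrite("pics/w10c.png",cv2.resize(p[175:250,170:385],None,fx=3.7,fy=3.7,interpolation=cv2.INTER_CUBIC))
E
```

```text
(no output)
```

View pics/w10c.png

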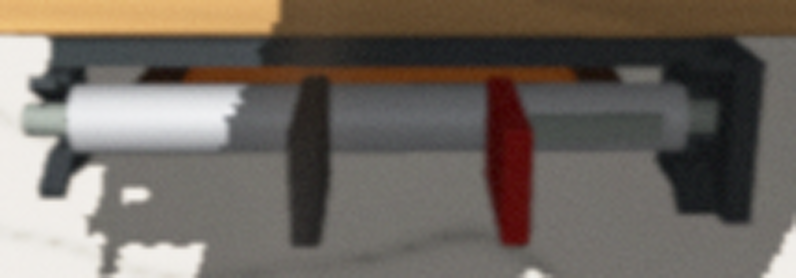

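```bash
python3 - <<'E'
from h import *
p,d,m=load("wrist10");P=cloud(d,m)
f=lambda x,y,z: ray_z((x+.5)/3.7-.5+170,(y+.5)/3.7-.5+175,z,m)
a,b=f(290,240,.208),f(529,240,.208); print("outside mm",np.linalg.norm(a-b)*1000,a,b)
a,b=f(68,118,.162),f(688,118,.162);print("barrel",a,b,(a+b)/2,np.degrees(np.arctan2(b[0]-a[0],b[1]-a[1])))
a,b=f(22,118,.16),f(68,118,.16);print("stub",np.linalg.norm(a-b)*1000); a,b=f(688,115,.16),f(718,115,.16);print("pin visible",np.linalg.norm(a-b)*1000)
for y0,y1 in((75,150),):
  for x0,x1 in((75,130),(560,650)):
    S=P[int(175+85/3.7):int(175+140/3.7),int(170+x0/3.7):int(170+x1/3.7),2]; print("barrel z max",np.percentile(S,[50,90,98]).round(4))
E
```

```text
outside mm 46.479537339559926 [ 0.54465044 -0.17510503  0.208     ] [ 0.5475231  -0.12871435  0.208     ]
barrel [ 0.52995909 -0.22821762  0.162     ] [ 0.53856683 -0.0869235   0.162     ] [ 0.53426296 -0.15757056  0.162     ] 3.486188391564292
stub 10.528975157526098
pin visible 6.930604057939717
barrel z max [0.1642 0.1658 0.1665]
barrel z max [0.1648 0.168  0.1686]
```

```bash
python3 -c "
from station import ctrl
print(ctrl.observe()['clock']);print(ctrl.close_job())"
```

```text
12.8167
the job is handed in; nothing more can be done
None
```

The flap is now hanging on the filled case, the same way round, and I handed the job in at about 12.8 s. I don't have a verdict, because the hand-in reports none.

**What I did:** I squeezed the tab to the post to pull the pin, lifted the flap straight off the empty case, and carried it over. I then lowered it by feel. The +y end touched first, so I rolled the flap 0.5° until both ends carried load. That puts the hinge axis at about 158 mm, about 7 mm below nominal. The highest upward reading was 12.7 N (about 16 N once the flap's weight is counted), against a limit of 30 N. I then opened slowly while moving down, and backed off 110 mm.

**Last checks, from the wrist camera:**
- **Pin:** post and tab measured 46.5 mm over their outsides, against 47 mm at rest, so the pin is home. About 7 mm of it shows before the plate, and the rest is in the hole.
- **Position:** the barrel is parallel to the case within the measurement, and sits 4–5 mm toward -y, which is about the play available.
- **Objects:** I never went near the jar, tin or apple; jar and apple looked in place in the last view. I did not measure any of the three again, and the tin was not checked after the release.

**Checks that disagreed:**
- The depth readings put the +y end of the barrel about 2 mm higher than the -y end. I put that down to noise and the tool's 0.5° tilt, because the pin did go home.
- When it first touched down, all the load was on the +y end. The same off-centre load showed while the flap was seated on the empty case.

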